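Hold the lid of a glued parts carton down in the hand-lever press

TASK

One of the two hand-lever presses has a parts carton with its freshly glued lid on; the carton in the other press has no lid yet. Push down the lever of the press with the lidded carton until the lever arm is level, keep it level for at least three seconds, and finish while still holding it there: the lever springs up if let go. Do not force the lever on past level, which would crush the carton, and leave the other press and everything else on the bench alone.

Things in the scene. Friction and masses are not known exactly. Their poses are not given: they have to be found in the camera images.
- press_left: grey hand-lever press fixed on the bench at the robot's left (+y). Origin on the bench; z up, x from its front (lever handle) to its back (pivot). Bed 10 mm thick, 130 mm wide, from x -85 to +125 mm. Two cheeks at the back carry the lever's pivot (pin along y at x +100, y 0, z 105 mm). The carton lies on the bed around x -20, y 0
- index_left (a point): top of a thin steel post (8 mm) standing on the left press's bed at x -20, y -55 mm, z 113 mm: exactly as high as the top face of the lever arm when the arm is level
- handle_left: black round grip sleeve (it can turn on its bar) across the front end of the left lever, 30 mm diameter, 90 mm long along the press's y. Origin at its centre, 220 mm from the pivot, on the arm's centre line: 191 mm above the bench when up; 105 mm above it and 120 mm in front of the press's origin when level. Push it down from above with closed fingers, or pinch it
- lever_left (a joint): angle (rad) of the left lever, a steel arm 24 mm wide, 16 mm high. 0 = up, handle end 0.40 rad (23 degrees) above level; grows as the handle goes down; 0.40 = exactly level; stop at 0.55. Its return spring pushes the handle up with 2 to 5 N, and lifts the lever when let go
- pad_left: round rubber pad, 40 mm wide, below the left lever arm, 120 mm from the pivot, on a spring stem. Origin at the centre of its underside, 51 mm below the arm's centre line. The stem gives 12 mm (6 N, then 1.5 N per mm). It meets the carton about 0.05 rad before level; at level it presses with about 15 N (12 to 14 N at the handle); about 0.05 rad past level it is solid
- press_right: grey hand-lever press fixed on the bench at the robot's right (-y). Origin on the bench; z up, x from its front (lever handle) to its back (pivot). Bed 10 mm thick, 130 mm wide, from x -85 to +125 mm. Two cheeks at the back carry the lever's pivot (pin along y at x +100, y 0, z 105 mm). The carton lies on the bed around x -20, y 0
- index_right (a point): top of a thin steel post (8 mm) standing on the right press's bed at x -20, y -55 mm, z 113 mm: exactly as high as the top face of the lever arm when the arm is level
- handle_right: black round grip sleeve (it can turn on its bar) across the front end of the right lever, 30 mm diameter, 90 mm long along the press's y. Origin at its centre, 220 mm from the pivot, on the arm's centre line: 191 mm above the bench when up; 105 mm above it and 120 mm in front of the press's origin when level. Push it down from above with closed fingers, or pinch it
- lever_right (a joint): angle (rad) of the right lever, a steel arm 24 mm wide, 16 mm high. 0 = up, handle end 0.40 rad (23 degrees) above level; grows as the handle goes down; 0.40 = exactly level; stop at 0.55. Its return spring pushes the handle up with 2 to 5 N, and lifts the lever when let go
- pad_right: round rubber pad, 40 mm wide, below the right lever arm, 120 mm from the pivot, on a spring stem. Origin at the centre of its underside, 51 mm below the arm's centre line. The stem gives 12 mm (6 N, then 1.5 N per mm). It meets the carton about 0.05 rad before level; at level it presses with about 15 N (12 to 14 N at the handle); about 0.05 rad past level it is solid
- carton: off-white cardboard parts carton with its lid on, closed flat top: 100 x 76 x 50 mm, x along its length. Origin at the centre of its underside. It lies loose on the bed of one of the two presses
- open_carton: off-white cardboard carton of the same size, 100 x 76 x 50 mm, without a lid, open and empty, walls 4 mm. Origin at the centre of its underside. It lies loose on the bed of the other press
- glue_bottle: white plastic glue bottle, 40 mm diameter, 110 mm tall, on the bench; not part of the job. Origin inside it or at its foot
- tape_roll: flat ring of tape, 90 mm diameter, 24 mm tall, on the bench; not part of the job. Origin inside it or at its foot
- screwdriver: screwdriver with black handle, lying, on the bench; not part of the job. Origin inside it or at its foot
- filter_can: white can, 70 mm diameter, 85 mm tall, on the bench; not part of the job. Origin inside it or at its foot
- small_box: small paper box 90 x 60 x 35 mm, on the bench; not part of the job. Origin inside it or at its foot
- bearing: steel disc bearing, 52 mm diameter, 15 mm tall, on the bench; not part of the job. Origin inside it or at its foot
- mug: white mug, 80 mm diameter, 90 mm tall, on the bench; not part of the job. Origin inside it or at its foot
Things that resemble listed ones, but are neither listed nor needed, are in the scene too. What is shaped like the carton but purple is not meant.

How it is judged:
By the outcome, as a careful person would: the job done as asked, in the order asked, and still so for the second after the job is handed in, while the arm keeps its last pose, push and grip.
It also fails if it takes over 40 s, if anything falls off the work surface, if the arm or the gripper's body presses on something with over 40 N, if the wrist force passes 120 N, or if a joint passes its speed limit or range.

ROBOT

A 6-joint arm with a two-finger parallel gripper is mounted at the origin on the work surface. World frame = base frame: x ahead of the robot, y to its left, z up, the work surface at z = 0. Lengths are in mm, angles in rad, forces in N, time in s.
With the tool pointing down it reaches from about 350 to 875 mm from the base axis. Payload 4.2 kg.
Tool frame: the origin (TCP) lies on the mounting face of the last link; the fingertips stand 173 mm ahead of it and the grasp point (between the pads) lies 155 mm ahead of it; z points along the fingers, y is the line along which they close (so a half turn about z gives the same grasp; the last joint's range is limited). The gripper opens to 85 mm and grips with 20 to 120 N. Pads are 22 mm wide; open, the fingers measure 114 mm over their backs; the gripper's body (76 mm by 85 mm) begins 54 mm behind the grasp point. The pads swing forward as they close: fully open they stand 13 mm farther back than shut.
Start: joints at [1.551, 0.385, 0.008, 0, -1.194, -0.259], TCP at [171.969, 600.855, 404.712] pointing down, gripper open.
Joint ranges: [-3.14, 3.14], [-1.21, 2.06], [-1.07, 1.41], [-3.16, 2.05], [-2.99, -0.16], [-3.1, 3.1]. Speed limits (rad/s): [2.79, 2.79, 3.14, 3.14, 3.14, 3.14].

INTERFACE

Orientations are given as a unit quaternion [x, y, z, w].
In Python, from bench import arm gives the robot as it stands. The module is installed in compiled form; this text tells all that it offers.
- The arm moves only by the tool move_arm, never from a script. Its arguments are lists of equal length, an entry for each row: "fingers": the finger opening in mm, from 0 to 85.4; "travel": the shift along the tool's x, y, z in mm, a list of three; "dr": the turn, a rotation vector about the tool's x, y, z in rad, a list of three. A call has 1 to 10 rows; each row is the pose to reach, as a shift and turn from the pose commanded when the call began, along the tool's axes at that moment; what a row does not reach only later rows make up. A row lasts 1/10 s, in which the tool goes at most 50 mm and 8.59 degrees, less where a joint would pass 70% of its speed; a pose out of reach is approached as far as the arm can. A call with a gripper value outside its range is refused whole. The fingers move at their own pace and stop on an object; the grip force is fixed at half the most. Time passes only in rows, so rows that repeat a pose let the fingers close. It gives the time, the measured TCP pose, the force, the opening and the grip force at its end, in the units of the state.
- arm.read_state(): the state, without advancing time (a new reading comes with each control period).
- arm.get_image(name): name is "side" or "top"; returns the picture (480x640x3 uint8, red, green, blue); there is no depth.
- arm.camera_model(name): a dict with "intrinsics" (3x3 intrinsics, pixels), "k1" (the pictures are not rectified: a ray, as slopes to the right and down, at radius r is drawn at 1 + k1 r^2 times it, then the intrinsics apply), "pose" (4x4, takes a point from camera to world coordinates). Camera axes: x right, y up, looking along -z (the intrinsics and any distortion apply to the point x, -y, -z); pixel columns grow to the right and rows downward; lengths in mm; the calibration is good to about 2 mm. A picture is of the moment at which its call begins. camera_model takes no time and is no camera call.
- arm.job_done(): hands the job in; it is judged then, once.
The state is a dict: "clock": time; "joints": joint angles; "joint_vel": joint speeds; "joint_efforts": joint torques, N m; "position": TCP position; "ee_rot": TCP orientation; "contact_force": force on the tool from outside, world axes, zero at the start; "wrist_torque": the same for the moment, N m; "gripper_width": finger opening in mm; "grasp_force": force on a finger pad.
Only numpy, scipy, OpenCV 4.12 (cv2) and the standard library are available. Lean on these libraries where they do the work, as an engineer would, in place of code of your own. Each camera call takes 0.05 s, during which the arm holds its last target. There are 200 camera calls.

## Working session

There is one attempt and no reset: what is moved stays moved. The work goes in short steps, Python scripts to look and compute and a tool call to move; the robot and the scene stay as the last step left them, time stands still between calls to the robot, and variables do not carry over. Pictures are saved under pics/ and viewed, at most 10 in all, crops included, and the job is handed in when it is done.

Besides the shell and the picture viewer there is one more tool, called after "Call:" as name(argument=value, ...) on one line, values as JSON. move_arm: Moves the arm, as the interface text tells. Its arguments: {"type":"object","properties":{"fingers":{"type":"array","items":{"type":"number"}},"travel":{"type":"array","items":{"type":"array","items":{"type":"number"}}},"dr":{"type":"array","items":{"type":"array","items":{"type":"number"}}}},"required":["fingers","travel","dr"]}

```bash
mkdir -p pics; cat > h.py <<'E'
import numpy as np, cv2
from bench import arm
def grab(n,f):
    im=arm.get_image(n); cv2.imwrite('pics/'+f,im[:,:,::-1]); return im
def proj(n,P):
    c=arm.camera_model(n);K=np.array(c['intrinsics']);T=np.array(c['pose'])
    p=(np.asarray(P,float).reshape(-1,3)-T[:3,3])@T[:3,:3]
    s=np.c_[p[:,0]/-p[:,2],p[:,1]/p[:,2]]
    s=s*(1+c['k1']*(s**2).sum(1,keepdims=True))
    return s@K[:2,:2].T+K[:2,2]
def ray(n,uv):
    c=arm.camera_model(n);K=np.array(c['intrinsics']);T=np.array(c['pose'])
    d=np.linalg.solve(K,[uv[0],uv[1],1])[:2];s=d.copy()
    for _ in range(20): s=d/(1+c['k1']*(s@s))
    v=T[:3,:3]@np.array([s[0],-s[1],-1]);return T[:3,3],v/np.linalg.norm(v)
def atz(n,uv,z):
    o,v=ray(n,uv);return o+v*(z-o[2])/v[2]
def tri(u1,u2):
    o,v=ray('side',u1);p,w=ray('top',u2)
    t=np.linalg.lstsq(np.c_[v,-w],p-o,rcond=None)[0];a=o+v*t[0];b=p+w*t[1]
    return (a+b)/2,np.linalg.norm(a-b)
E
python3 - <<'E'
from h import *
a=grab('side','s1.png');b=grab('top','t1.png')
print(arm.read_state())
for n in('side','top'):print(n,arm.camera_model(n))
E
```

```text
{'clock': 0.1, 'joints': array([ 1.55061893e+00,  3.85473473e-01,  6.74020261e-03, -4.32251602e-04,
       -1.19398482e+00, -2.58598965e-01]), 'joint_vel': array([ 0.00080849, -0.00062535,  0.00225373,  0.00213142, -0.00035564,
        0.00103351]), 'joint_efforts': array([-4.74427288e-04, -3.93321598e+01,  1.88928634e+01,  4.19788957e+00,
       -2.58364744e-03,  3.25491783e-06]), 'position': array([171.90474414, 600.69934442, 403.72605069]), 'ee_rot': array([ 9.90289630e-01, -1.39016133e-01, -8.51846661e-05,  9.77950993e-04]), 'contact_force': array([-0.31890791, -0.35873478,  0.37865347]), 'wrist_torque': array([-0.0289801 ,  0.03814438, -0.03895652]), 'grasp_force': 0.0, 'gripper_width': 85.66118287644296}
side {'intrinsics': array([[439.23376358,   0.        , 322.82206118],
       [  0.        , 439.23376358, 233.32789724],
       [  0.        ,   0.        ,   1.        ]]), 'k1': 0.013392568849923564, 'pose': array([[ 9.81181623e-01,  1.12313105e-01, -1.57061739e-01,
         4.27364637e+02],
       [-1.92711820e-01,  5.18926237e-01, -8.32813133e-01,
        -8.35282339e+02],
       [-1.20323720e-02,  8.47408595e-01,  5.30804950e-01,
         6.85303931e+02],
       [ 0.00000000e+00,  0.00000000e+00,  0.00000000e+00,
         1.00000000e+00]])}
top {'intrinsics': array([[470.52921933,   0.        , 323.28365012],
       [  0.        , 470.52921933, 229.86281393],
       [  0.        ,   0.        ,   1.        ]]), 'k1': -0.09400186489045505, 'pose': array([[-1.01154476e-02,  9.97971469e-01, -6.28539994e-02,
         4.96687577e+02],
       [-9.99506494e-01, -8.22153196e-03,  3.03178993e-02,
         2.89206907e+01],
       [ 2.97396424e-02,  6.31296596e-02,  9.97562128e-01,
         1.24314574e+03],
       [ 0.00000000e+00,  0.00000000e+00,  0.00000000e+00,
         1.00000000e+00]])}
```

View pics/s1.png

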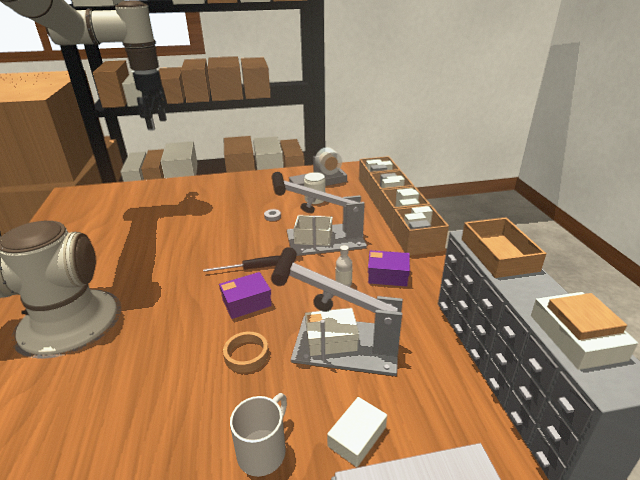

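View pics/t1.png

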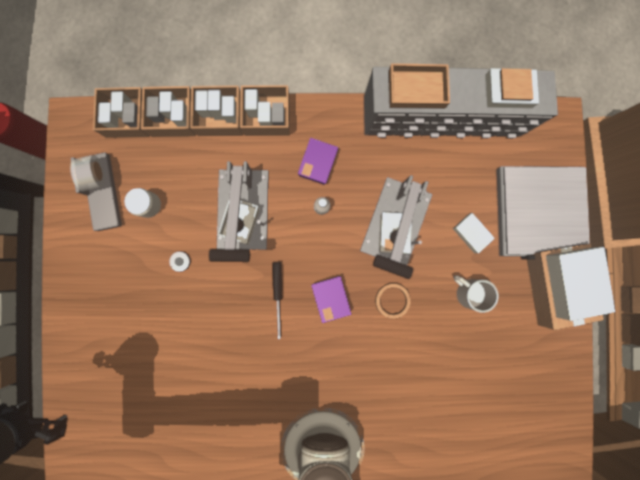

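Side view: the near press (345,340), which is the right one, holds a carton that looks flat-topped. The far press (320,230), the left one, holds one that looks open. The purple boxes at (246,295) and (388,268) are decoys. I'll confirm with one enlarged crop, and measure the handle ends as well.

```bash
python3 - <<'E'
from h import *
s=cv2.imread('pics/s1.png');t=cv2.imread('pics/t1.png')
f=lambda im,x,y,w,h,W,H:cv2.resize(im[y:y+h,x:x+w],(W,H),interpolation=cv2.INTER_CUBIC)
a=np.hstack([f(s,262,160,120,90,400,300),f(s,262,240,160,140,400,300)])
b=np.hstack([f(t,200,155,100,75,400,300),f(t,350,170,107,120,400,300)])
b=np.hstack([f(t,190,155,120,120,300,300),f(t,340,170,120,120,300,300),np.zeros((300,200,3),np.uint8)])
cv2.imwrite('pics/c1.png',np.vstack([a,b]))
# large press side crop 5x
cv2.imwrite('pics/c2.png',f(s,265,240,150,135,660,594))
cv2.imwrite('pics/c3.png',f(t,350,170,100,120,500,600))
E
```

```text
(no output)
```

View pics/c1.png

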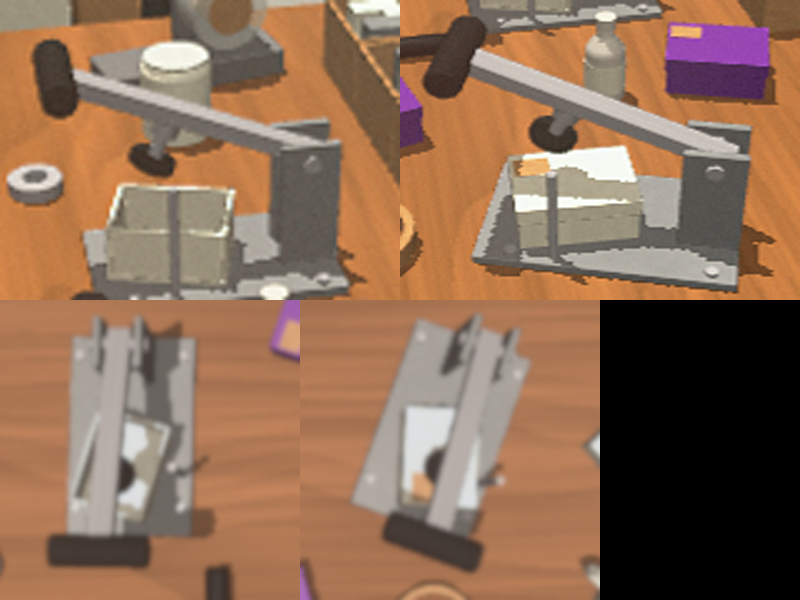

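View pics/c2.png

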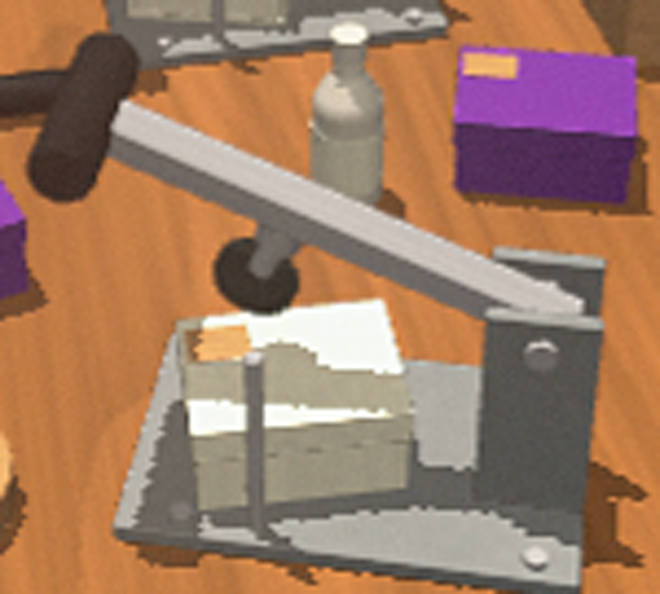

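View pics/c3.png

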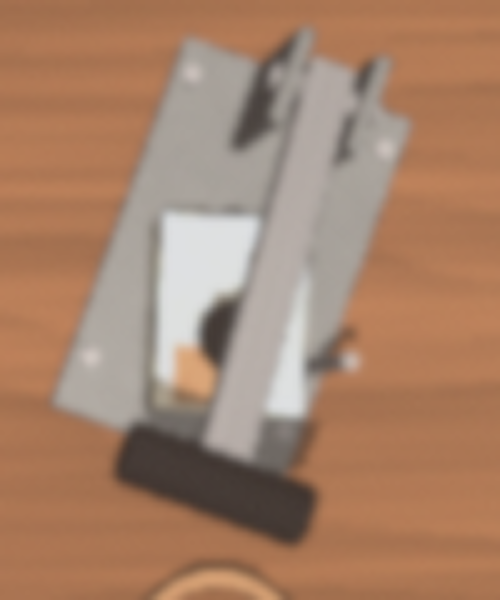

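The crop confirms it. The right press (side 345,340; top 400,225) holds the closed carton with the flat lid and label. The left one (side 318,232; top 240,215) is hollow. I'll fit the right press's pose from both views.

```bash
cat > fit.py <<'E'
from h import *
from scipy.optimize import least_squares
c,s=np.cos(.4),np.sin(.4)
H=[100-220*c,0,105+220*s]
obs=[('top',H,(393.4,266.8)),('top',[-20,-55,113],(420.4,242)),('top',[-85,65,10],(360.6,250.6)),('top',[125,65,10],(387,178)),('top',[125,-65,10],(432,194.4)),
('side',[-20,-55,113],(322.7,321.1)),('side',H,(284.1,266.6)),('side',[-85,-65,10],(291.6,359.3)),('side',[125,-65,10],(396.8,370))]
def W(q,p):
    R=np.array([[np.cos(q[2]),-np.sin(q[2])],[np.sin(q[2]),np.cos(q[2])]]);p=np.array(p,float)
    return np.r_[R@p[:2]+q[:2],p[2]]
if __name__=='__main__':
    f=lambda q:np.concatenate([proj(n,W(q,p))[0]-u for n,p,u in obs])
    r=least_squares(f,[500,-150,0],x_scale=[10,10,.1],loss='soft_l1');q=r.x
    print(q,np.round(f(q).reshape(-1,2),1).tolist())
    print('H',W(q,H),'tri',tri((284.1,266.6),(393.4,266.8)),'idx tri',tri((322.7,321.1),(420.4,242)),W(q,[-20,-55,113]))
    print('Hlevel',W(q,[-120,0,105]))
E
python3 fit.py
```

```text
[ 5.74897728e+02 -1.95435203e+02 -3.58285987e-01] [[-0.2, -0.1], [-0.5, -0.2], [-0.5, 0.3], [-0.5, -1.2], [-0.1, -0.8], [-0.1, 0.3], [-0.2, -0.2], [-1.5, 0.7], [0.3, 3.0]]
H [ 478.78160839 -159.44478504  190.67203531] tri (array([ 478.81065555, -159.91447448,  190.41802449]), np.float64(0.5524513875036691)) idx tri (array([ 536.63086442, -240.7494272 ,  114.57238714]), np.float64(0.5426042073248372)) [ 536.88091637 -239.92926985  113.        ]
Hlevel [ 462.51781799 -153.35485332  105.        ]
```

```bash
cat > go.py <<'E'
from h import *
from scipy.spatial.transform import Rotation as R
def delta(P,yaw):
    s=arm.read_state();A=R.from_quat(s['ee_rot']);B=R.from_euler('z',yaw)*R.from_euler('x',np.pi)
    print('t %.2f'%s['clock'],'pos',s['position'].round(1),'F',s['contact_force'].round(1),'j',s['joints'].round(2))
    print('travel',A.inv().apply(np.array(P)-s['position']).round(1),'dr',(A.inv()*B).as_rotvec().round(3))
E
python3 -c "
from go import *
delta([478.8,-159.5,410],-.358)"
```

```text
t 0.10 pos [171.9 600.7 403.7] F [-0.3 -0.4  0.4] j [ 1.55  0.39  0.01 -0.   -1.19 -0.26]
travel [504.3 646.3  -5. ] dr [ 0.002 -0.     0.079]
```

Call:
move_arm(fingers=[0, 0, 0, 0, 0, 0, 0, 0, 0, 0], travel=[[28, 36, -10], [56, 72, -20], [84, 108, -20], [112, 144, -20], [140, 180, -20], [168, 215, -20], [196, 251, -20], [224, 287, -20], [252, 323, -20], [280, 359, -20]], dr=[[0, 0, 0.01], [0, 0, 0.02], [0, 0, 0.03], [0, 0, 0.04], [0, 0, 0.05], [0, 0, 0.06], [0, 0, 0.07], [0, 0, 0.079], [0, 0, 0.079], [0, 0, 0.079]])

```text
clock: 1.1
position: [342.3, 176.7, 424.7]
ee_rot: [0.984, -0.178, -0.0, -0.0]
contact_force: [1.3, 0.3, 0.1]
gripper_width: -0.1
grasp_force: 0.0
```

```bash
python3 -c "
from go import *
delta([478.8,-159.5,410],-.358)"
```

```text
t 1.10 pos [342.3 176.7 424.7] F [1.3 0.3 0.1] j [ 0.9  -0.06 -0.49 -0.   -1.14  0.31]
travel [245.4 267.3  14.6] dr [-0.     0.     0.001]
```

Call:
move_arm(fingers=[0, 0, 0, 0, 0, 0, 0, 0, 0, 0], travel=[[31, 34, 0], [61, 67, 0], [92, 100, 0], [122, 133, 5], [153, 167, 5], [184, 200, 10], [214, 234, 14], [235, 256, 14], [245, 267, 14], [245, 267, 14]], dr=[[0, 0, 0], [0, 0, 0], [0, 0, 0], [0, 0, 0], [0, 0, 0], [0, 0, 0], [0, 0, 0], [0, 0, 0], [0, 0, 0], [0, 0, 0]])

```text
clock: 2.1
position: [478.7, -158.4, 410.0]
ee_rot: [0.984, -0.179, -0.001, 0.0]
contact_force: [0.1, 0.2, 0.0]
gripper_width: 0.2
grasp_force: 0.0
```

```bash
python3 -c "
from go import *
delta([478.8,-159.5,384],-.358)"
```

```text
t 2.10 pos [ 478.7 -158.4  410. ] F [0.1 0.2 0. ] j [ 0.    0.17 -0.27 -0.   -1.12  1.21]
travel [ 0.5  1.  26. ] dr [ 0.     0.001 -0.003]
```

Call:
move_arm(fingers=[0, 0, 0, 0, 0, 0, 0, 0, 0, 0], travel=[[0.5, 1, 15], [0.5, 1, 26], [0.5, 1, 31], [-3, 1, 41], [-7, 1, 52], [-10, 1, 62], [-12.5, 1, 73], [-15, 1, 84], [-16, 1, 95], [-16, 1, 95]], dr=[[0, 0, 0], [0, 0, 0], [0, 0, 0], [0, 0, 0], [0, 0, 0], [0, 0, 0], [0, 0, 0], [0, 0, 0], [0, 0, 0], [0, 0, 0]])

```text
clock: 3.1
position: [462.7, -152.4, 314.1]
ee_rot: [0.984, -0.178, -0.001, 0.0]
contact_force: [0.1, 3.1, 4.9]
gripper_width: 0.1
grasp_force: 2.3
```

```bash
python3 - <<'E'
from go import *
delta([462.5,-153.4,293],-.358)
s=grab('side','s2.png');t=grab('top','t2.png')
f=lambda im,x,y,w,h,W,H:cv2.resize(im[y:y+h,x:x+w,::-1],(W,H),interpolation=cv2.INTER_CUBIC)
cv2.imwrite('pics/c4.png',np.hstack([f(s,255,200,160,180,500,560),f(t,350,170,100,187,300,560)]))
E
```

```text
t 3.10 pos [ 462.7 -152.4  314.1] F [0.1 3.1 4.9] j [ 0.02  0.24 -0.45 -0.   -0.88  1.2 ]
travel [ 0.2  1.  21.1] dr [0.001 0.002 0.   ]
```

View pics/c4.png

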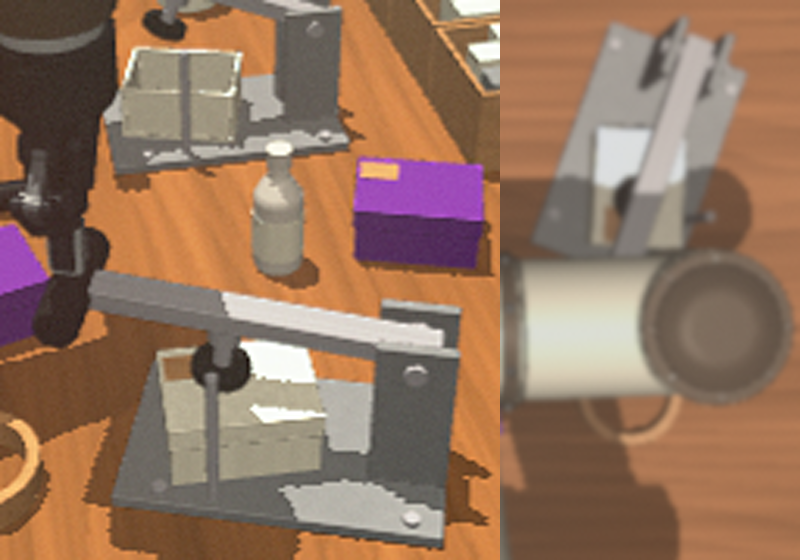

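The closed tip sits on the right handle (crop 70,275). The lever is down to about 0.1 rad above level, and the pad (220,365) is just above the closed lid. I'll continue gently to level.

Call:
move_arm(fingers=[0, 0, 0, 0, 0, 0, 0, 0], travel=[[0, 0.5, 4], [-0.5, 0.5, 8], [-0.5, 0.5, 12], [-0.5, 0.5, 15], [-0.5, 0.5, 17], [-0.5, 0.5, 19], [-0.5, 0.5, 19], [-0.5, 0.5, 19]], dr=[[0, 0, 0], [0, 0, 0], [0, 0, 0], [0, 0, 0], [0, 0, 0], [0, 0, 0], [0, 0, 0], [0, 0, 0]])

```text
clock: 4.0
position: [463.4, -153.0, 298.4]
ee_rot: [0.984, -0.177, 0.002, 0.0]
contact_force: [-0.5, 2.4, 10.7]
gripper_width: -0.1
grasp_force: 5.4
```

```bash
python3 - <<'E'
from go import *
delta([462.5,-153.4,293],-.358)
s=grab('side','s3.png')
f=lambda im,x,y,w,h,W,H:cv2.resize(im[y:y+h,x:x+w,::-1],(W,H),interpolation=cv2.INTER_CUBIC)
cv2.imwrite('pics/c5.png',f(s,260,270,150,105,750,525))
import fit
q=[574.9,-195.4,-.3583]
c=lambda p:((proj('side',fit.W(q,p))[0]-[260,270])*5).round()
for e in(-.02,0,.02,.05):
  C,S=np.cos(e),np.sin(e)
  print(e,[c([100-r*C-h*S,y,105+r*S+h*C]) for r,h,y in((120,8,-12),(120,8,12),(200,8,-12),(200,8,12),(200,-8,-12))])
E
```

```text
t 4.00 pos [ 463.4 -153.   298.4] F [-0.5  2.4 10.7] j [ 0.01  0.26 -0.47  0.   -0.83  1.2 ]
travel [-0.7  0.7  5.4] dr [-0.    -0.004  0.001]
-0.02 [array([332., 185.]), array([341., 145.]), array([131., 168.]), array([145., 128.]), array([133., 198.])]
0 [array([331., 180.]), array([341., 140.]), array([130., 160.]), array([144., 121.]), array([133., 191.])]
0.02 [array([331., 175.]), array([340., 135.]), array([130., 152.]), array([144., 113.]), array([133., 183.])]
0.05 [array([330., 168.]), array([340., 128.]), array([129., 140.]), array([143., 101.]), array([133., 172.])]
```

View pics/c5.png

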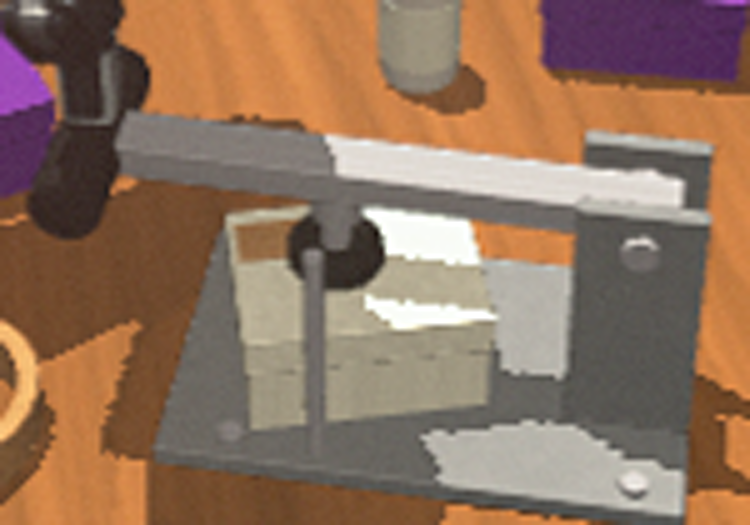

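The lever's top edge at (130,150) and (145,113) puts it about 0.025 rad above level, which agrees with the tip height. About 5.4 mm to go.

Call:
move_arm(fingers=[0, 0, 0, 0, 0, 0], travel=[[-0.5, 0.5, 2], [-0.5, 0.5, 4], [-0.5, 0.5, 5.5], [-0.5, 0.5, 5.5], [-0.5, 0.5, 5.5], [-0.5, 0.5, 5.5]], dr=[[0, 0, 0], [0, 0, 0], [0, 0, 0], [0, 0, 0], [0, 0, 0], [0, 0, 0]])

```text
clock: 4.65
position: [463.3, -153.2, 293.7]
ee_rot: [0.984, -0.177, 0.003, 0.0]
contact_force: [0.4, 4.0, 14.0]
gripper_width: 0.1
grasp_force: 6.7
```

```bash
python3 - <<'E'
from go import *
delta([462.5,-153.4,293],-.358)
s=grab('side','s4.png')
f=lambda im,x,y,w,h,W,H:cv2.resize(im[y:y+h,x:x+w,::-1],(W,H),interpolation=cv2.INTER_CUBIC)
im=f(s,260,270,150,105,750,525).copy()
import fit
q=[574.9,-195.4,-.3583]
for y in(-12,12):
  a,b=[tuple(int(v) for v in (proj('side',fit.W(q,[100-r,y,113]))[0]-[260,270])*5+2) for r in(205,20)]
  cv2.line(im,a,b,(0,255,0),1)
cv2.imwrite('pics/c6.png',im)
E
```

```text
t 4.65 pos [ 463.3 -153.2  293.7] F [ 0.4  4.  14. ] j [ 0.01  0.27 -0.48  0.   -0.82  1.2 ]
travel [-0.7  0.5  0.7] dr [-0.001 -0.006  0.002]
```

View pics/c6.png

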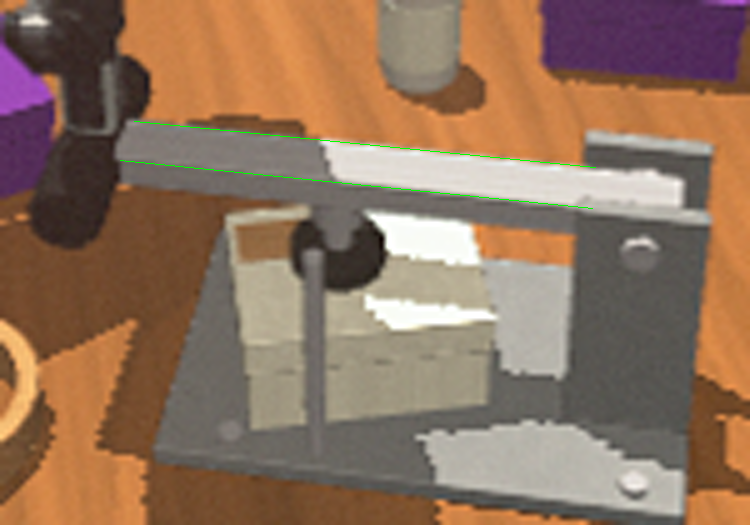

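The green predicted level edges lie on the arm's top edges, so it is level to within about 0.005 rad. I'll nudge it 0.5 mm and hold.

Call:
move_arm(fingers=[0, 0, 0, 0, 0, 0, 0, 0, 0, 0], travel=[[0, 0, 0.5], [0, 0, 0.5], [0, 0, 0.5], [0, 0, 0.5], [0, 0, 0.5], [0, 0, 0.5], [0, 0, 0.5], [0, 0, 0.5], [0, 0, 0.5], [0, 0, 0.5]], dr=[[0, 0, 0], [0, 0, 0], [0, 0, 0], [0, 0, 0], [0, 0, 0], [0, 0, 0], [0, 0, 0], [0, 0, 0], [0, 0, 0], [0, 0, 0]])

```text
clock: 5.7
position: [463.4, -153.2, 293.4]
ee_rot: [0.984, -0.177, 0.003, 0.0]
contact_force: [-0.0, 3.7, 14.3]
gripper_width: -0.1
grasp_force: 7.2
```

Call:
move_arm(fingers=[0, 0, 0, 0, 0, 0, 0, 0, 0, 0], travel=[[0, 0, 0], [0, 0, 0], [0, 0, 0], [0, 0, 0], [0, 0, 0], [0, 0, 0], [0, 0, 0], [0, 0, 0], [0, 0, 0], [0, 0, 0]], dr=[[0, 0, 0], [0, 0, 0], [0, 0, 0], [0, 0, 0], [0, 0, 0], [0, 0, 0], [0, 0, 0], [0, 0, 0], [0, 0, 0], [0, 0, 0]])

```text
clock: 6.7
position: [463.4, -153.2, 293.4]
ee_rot: [0.984, -0.177, 0.003, 0.0]
contact_force: [0.4, 4.1, 14.2]
gripper_width: 0.1
grasp_force: 7.2
```

Call:
move_arm(fingers=[0, 0, 0, 0, 0, 0, 0, 0, 0, 0], travel=[[0, 0, 0], [0, 0, 0], [0, 0, 0], [0, 0, 0], [0, 0, 0], [0, 0, 0], [0, 0, 0], [0, 0, 0], [0, 0, 0], [0, 0, 0]], dr=[[0, 0, 0], [0, 0, 0], [0, 0, 0], [0, 0, 0], [0, 0, 0], [0, 0, 0], [0, 0, 0], [0, 0, 0], [0, 0, 0], [0, 0, 0]])

```text
clock: 7.7
position: [463.4, -153.2, 293.4]
ee_rot: [0.984, -0.177, 0.003, 0.0]
contact_force: [-0.3, 3.5, 14.4]
gripper_width: 0.1
grasp_force: 7.2
```

Call:
move_arm(fingers=[0, 0, 0, 0, 0, 0, 0, 0, 0, 0], travel=[[0, 0, 0], [0, 0, 0], [0, 0, 0], [0, 0, 0], [0, 0, 0], [0, 0, 0], [0, 0, 0], [0, 0, 0], [0, 0, 0], [0, 0, 0]], dr=[[0, 0, 0], [0, 0, 0], [0, 0, 0], [0, 0, 0], [0, 0, 0], [0, 0, 0], [0, 0, 0], [0, 0, 0], [0, 0, 0], [0, 0, 0]])

```text
clock: 8.7
position: [463.4, -153.2, 293.4]
ee_rot: [0.984, -0.177, 0.003, 0.0]
contact_force: [0.2, 3.9, 14.1]
gripper_width: 0.2
grasp_force: 7.2
```

Held steady for 4 s; handing in.

```bash
python3 -c "
from bench import arm
print(arm.job_done())"
```

```text
the job is handed in; nothing more can be done
None
```

The right press, which has the lidded carton, was pushed to level (within about 0.005 rad), held there for 4 s at about 14 N, and handed in with the arm still holding it down; no verdict came back.

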